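# Stand the wide plywood bracket up against the fence

## Task

Two plywood brackets and a flat plate lie on the bench in front of the low dark steel fence. Slide the wider bracket, still lying flat, up against the fence, then push its standing face plate over the fence so that the bracket pivots on its front edge and ends with its base plate upright against the fence and the face plate resting on top of the fence. Push it over rather than picking it up, leave the narrow bracket alone, and let go at the end.

Things in the scene. Friction and masses are not known exactly. Their poses are not given: they have to be found in the camera images.
- wide_bracket: Loose plywood bracket to stand up, 90 mm wide (y), about 0.16 kg: base plate 80 x 6 mm lying flat, face plate standing across it. Origin: middle of the base's lower front edge (the pivot edge, facing the fence); base at x = -80..0, face plate at x = -24..-14 mm, its top at z = 64. Lying: x to the fence, z up. Tipped up: x points down, z away over the fence.
- wide_top (a point): Middle of the wide bracket's face plate top edge (bracket frame x = -19, z = 64 mm). Pushed low (under 25 mm) the bracket slides flat; pushed up here short of the fence it may tip too early. With its edge at the fence a push here tips it; past about 55 degrees it falls over by itself.
- narrow_bracket: Bystander to be left alone: loose plywood bracket, same profile, heights and frame as the wide one but only 50 mm wide (y). The wide bracket, this one and a flat loose plywood plate (60 x 50 x 6 mm) lie side by side in front of the fence, in any order.
- fence: Low dark steel fence bar fixed to the table, 420 mm long (y), 40 mm deep (x), 13 mm high. Origin: middle of the near face's bottom edge, at table height; x square to that face, away from the robot (bar fills x = 0..40 mm); y along the bar, z up.
Not all that is in view belongs to the job. What is shaped like the wide_bracket but yellow is not meant.

How it is judged:
By the outcome, as a careful person would: the job done as asked, in the order asked, and still so for the second after the job is handed in, with the robot touching nothing.
It also fails if it takes over 38 s, if anything falls off the work surface, if the arm or the gripper's body presses on something with over 40 N, if the wrist force passes 120 N, or if a joint passes its speed limit or range.

## Robot

A 7-joint arm with a two-finger parallel gripper is mounted at the origin on the work surface. World frame = base frame: x ahead of the robot, y to its left, z up, the work surface at z = 0. Lengths are in m, angles in rad, forces in N, time in s.
With the tool pointing down it reaches from about 0.4 to 0.85 m from the base axis. Payload 10.4 kg.
Tool frame: the origin (TCP) lies at the very end of the fingers, on their centre line; the grasp point (between the pads) lies 19 mm behind it; y points along the fingers, z is the direction in which the jaws open and shut, and the axes are right-handed (so a half turn about y gives the same grasp; the last joint's range is limited). The gripper opens to 85 mm and grips with 20 to 120 N. Pads are 22 mm wide; open, the fingers measure 114 mm over their backs; the gripper's body (76 mm by 85 mm) begins 54 mm behind the grasp point. The pads swing forward as they close: fully open they stand 13 mm farther back than shut.
Start: joints at [-1.333, 0.332, -0.065, 1.46, 0.022, 1.35, -0.088], TCP at [0.161, 0.604, 0.231] pointing down, gripper open.
Joint ranges: [-2.6, 2.6], [-0.5, 2.12], [-1.47, 1.34], [0.16, 2.42], [-1.27, 4.41], [0.06, 2.06], [-2.6, 2.6]. Speed limits (rad/s): [2.22, 2.22, 2.79, 2.79, 3.14, 3.14, 3.14].

## Interface

Orientations are given as a unit quaternion [x, y, z, w].
In Python, from workcell import manip gives the robot as it stands.
- The arm moves only by the tool arm_command, never from a script. Its argument "commands" is a list that holds one entry, the list of rows, each a list of 6 numbers: the shift along the world's x, y, z in cm, then the turn, a rotation vector about the world's x, y, z in degrees. A call has 1 to 20 rows; each row is the pose to reach, as a shift and turn from the pose commanded when the call began; what a row does not reach only later rows make up. A row lasts 1/10 s, in which the tool goes at most 50 mm and 8.59 degrees, less where a joint would pass 70% of its speed; a pose out of reach is approached as far as the arm can. A call with a gripper value outside its range is refused whole. "claw" is the finger opening in cm, from 0 to 8.54, set as the call begins (left out, the last holds). The fingers move at their own pace and stop on an object; "newtons" is the grip in N (left out, the last holds). Time passes only in rows, so rows that repeat a pose let the fingers close. It gives the time, the measured TCP pose, the force and the opening at its end, in the units of the state.
- manip.get_obs(): the state, without advancing time (a new reading comes with each control period).
- manip.camera(name): name is "side" or "top"; returns a dict with "pixels" (400x640x3 uint8, blue, green, red), "depth" (400x640 float32, m along the optical axis (not along the pixel's ray), 0 where there is no reading), "K" (3x3 intrinsics, pixels), "k1" (the pictures are not rectified: a ray, as slopes to the right and down, at radius r is drawn at 1 + k1 r^2 times it, then the intrinsics apply), "rvec" (rotation vector, rad) and "tvec" (3), from world to camera coordinates, as OpenCV has them. Camera axes: x right, y down, z forward; pixel columns grow to the right and rows downward; lengths in m; the calibration is good to about 2 mm. A picture is of the moment at which its call begins.
- manip.hand_in(): hands the job in, once; it reports no verdict.
Trained networks look in the newest picture that a camera, given by its name, has taken for a name from the list of things; names that differ only in an ending like _2 or _b are one class to them, and where a whole thing is asked for, a point or a joint stands for the part that bears it (a point fixed in the world has none). Each returns a list of dicts, best first, with "p" (0 to 1); they miss things now and then, are a little off and sometimes report something else, mostly with a low value. They report only what shows in the picture. A call takes as long as a camera call. They do not tell look-alikes from the thing itself.
- manip.masks_of(camera, thing): "mask" (400x640 bool, what is visible of it) and "bbox" ([left, top, right, bottom] in pixels, round what is visible of it).
The state is a dict: "clock": time; "joint_pos": joint angles; "joint_velocities": joint speeds; "tau": joint torques, N m; "position": TCP position; "ee_rot": TCP orientation; "ft_force": force on the tool from outside, world axes, zero at the start; "torque": the same for the moment, N m; "grip_width": opening from 0.0 (shut) to 1.0 (fully open).
Only numpy, scipy, OpenCV 4.12 (cv2) and the standard library are available. Lean on these libraries where they do the work, as an engineer would, in place of code of your own. Each camera call takes 0.05 s, during which the arm holds its last target.

## Working session

There is one attempt and no reset: what is moved stays moved. The work goes in short steps, Python scripts to look and compute and a tool call to move; the robot and the scene stay as the last step left them, time stands still between calls to the robot, and variables do not carry over. Pictures are saved under pics/ and viewed, and the job is handed in when it is done.

Besides the shell and the picture viewer there is one more tool, called after "Call:" by a JSON object that holds its "name" and its "arguments", one argument or row to a line. arm_command: Moves the arm, as the interface text tells. Its arguments: {"type":"object","properties":{"commands":{"type":"array"},"claw":{"type":"number"},"newtons":{"type":"number"}},"required":["commands"]}

```bash
mkdir -p pics; ls; cat > h.py <<'E'
from workcell import manip
import numpy as np, cv2
def cam(n,save=None):
    c=manip.camera(n)
    if save: cv2.imwrite('pics/'+save,c['pixels'])
    return c
def world(c,us,vs,d=None):
    K=np.array(c['K']);us=np.asarray(us);vs=np.asarray(vs)
    if d is None:d=c['depth'][vs,us]
    dist=np.array([c['k1'],0,0,0,0],float)
    n=cv2.undistortPoints(np.stack([us,vs],-1).astype(np.float64).reshape(-1,1,2),K,dist).reshape(-1,2)
    P=np.c_[n,np.ones(len(n))]*np.asarray(d).reshape(-1,1)
    R=cv2.Rodrigues(np.array(c['rvec'],float))[0]
    return (P-np.array(c['tvec']).ravel())@R
E
python3 - <<'E'
from h import *
for n in('top','side'):
    c=cam(n,n+'1.png')
    for t in('wide_bracket','narrow_bracket','fence'):
        for r in manip.masks_of(n,t)[:4]:
            v,u=np.nonzero(r['mask']&(c['depth']>0)); P=world(c,u,v)
            print(n,t,round(r['p'],2),r['bbox'],P.mean(0).round(3),np.percentile(P,2,0).round(3),np.percentile(P,98,0).round(3))
o=manip.get_obs();print(o)
E
```

```text
pics
top wide_bracket 0.62 [286.5, 194.1, 343.2, 245.4] [0.578 0.076 0.017] [0.537 0.031 0.003] [0.621 0.122 0.066]
top wide_bracket 0.6 [198.0, 154.9, 259.0, 211.9] [0.65  0.239 0.019] [0.603 0.192 0.002] [0.69  0.283 0.065]
top narrow_bracket 0.81 [412.6, 228.4, 457.4, 279.5] [ 0.515 -0.152  0.016] [ 0.475 -0.183 -0.001] [ 0.554 -0.121  0.065]
top fence 0.97 [280.1, 144.5, 493.9, 221.0] [ 0.652 -0.06   0.012] [ 0.59  -0.256 -0.   ] [0.714 0.135 0.016]
side wide_bracket 0.78 [284.1, 191.6, 335.4, 248.6] [0.579 0.064 0.02 ] [0.533 0.023 0.002] [0.621 0.12  0.067]
side wide_bracket 0.61 [302.9, 154.1, 355.1, 203.5] [0.658 0.239 0.028] [0.607 0.189 0.004] [0.697 0.282 0.067]
side narrow_bracket 0.58 [264.4, 293.4, 323.6, 359.8] [ 0.516 -0.162  0.019] [ 0.475 -0.187  0.004] [ 0.552 -0.127  0.066]
side fence 0.69 [358.0, 200.7, 400.8, 400.0] [ 0.636 -0.121  0.015] [ 0.586 -0.26   0.003] [0.706 0.119 0.017]
{'clock': 0.4, 'joint_pos': array([-1.3326068 ,  0.33231702, -0.06470673,  1.46023229,  0.02159362,
        1.34992232, -0.08848354]), 'joint_velocities': array([ 0.00169909, -0.00159212,  0.00031146, -0.00366139,  0.00099109,
        0.00074505, -0.00048842]), 'tau': array([-5.25670130e-04, -6.24545574e+01,  4.91754978e-02, -3.91393697e+01,
        1.64038315e-02,  3.48086905e-03,  2.99978717e-05]), 'position': array([0.16112008, 0.60382383, 0.23120119]), 'ee_rot': array([ 0.70116954, -0.09194504,  0.09191962, -0.70104078]), 'ft_force': array([ 0.95867519, -0.25896783,  0.65019264]), 'torque': array([-0.00038471,  0.01376565,  0.01276098]), 'grip_width': 0.9994376506831404}
```

View pics/top1.png

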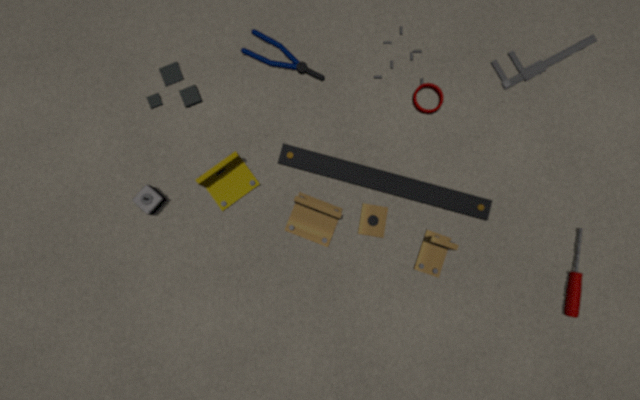

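View pics/side1.png

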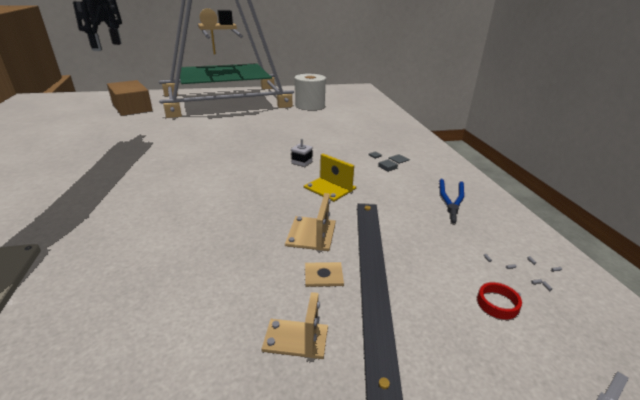

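```bash
python3 - <<'E'
from h import *
for n in('top','side'):
    c=cam(n)
    f=manip.masks_of(n,'fence')[0]['mask']&(c['depth']>0)
    v,u=np.nonzero(f);P=world(c,u,v);P=P[(P[:,2]>.008)]
    r=cv2.minAreaRect((P[:,:2]*1000).astype(np.float32));print(n,'fence',r,cv2.boxPoints(r),np.median(P[:,2]))
    m=manip.masks_of(n,'wide_bracket')
    m=[x for x in m if x['p']>.5]
    for x in m:
        v,u=np.nonzero(x['mask']&(c['depth']>0));P=world(c,u,v)
        print(x['bbox'],'color',c['pixels'][v,u].mean(0))
        for nm,Q in(('all',P),('top',P[P[:,2]>.055]),('base',P[P[:,2]<.012])):
            r=cv2.minAreaRect((Q[:,:2]*1000).astype(np.float32));print(nm,len(Q),r,cv2.boxPoints(r).round().tolist(),np.median(Q[:,2]))
E
```

```text
top fence ((652.6031494140625, -61.27473449707031), (420.4638366699219, 41.19425582885742), 75.04296112060547) [[ 578.4441  -259.06793]
 [ 618.2427  -269.69995]
 [ 726.7622   136.51846]
 [ 686.9636   147.15048]] 0.012963540144111075
[282.8, 193.4, 341.4, 245.3] color [ 58.31331988  88.50554995 106.56659939]
all 1982 ((578.6743774414062, 75.8073501586914), (93.3062973022461, 84.7308349609375), 69.53790283203125) [[523.0, 47.0], [602.0, 17.0], [635.0, 105.0], [555.0, 134.0]] 0.006527211369010017
top 297 ((598.911376953125, 66.86328887939453), (87.43310546875, 12.89999008178711), 69.52313995361328) [[578.0, 28.0], [590.0, 24.0], [620.0, 106.0], [608.0, 110.0]] 0.06370874179699015
base 1603 ((578.6743774414062, 75.8073501586914), (93.3062973022461, 84.7308349609375), 69.53790283203125) [[523.0, 47.0], [602.0, 17.0], [635.0, 105.0], [555.0, 134.0]] 0.0060099690884150075
[198.1, 154.0, 258.7, 210.0] color [18.82656642 88.62756892 99.74185464]
all 1995 ((651.3768920898438, 245.0330047607422), (85.40779113769531, 99.75155639648438), 36.367401123046875) [[587.0, 260.0], [647.0, 180.0], [715.0
[... 1275 characters left out ...]
0, 117.0], [559.0, 146.0]] 0.008106803937978746
[304.1, 154.1, 356.4, 202.9] color [ 17.65421853 111.13070539 131.27178423]
all 1446 ((659.2861328125, 250.0026092529297), (294.9602355957031, 108.40709686279297), 58.9547233581543) [[537.0, 152.0], [630.0, 96.0], [782.0, 348.0], [689.0, 404.0]] 0.01895711888390767
top 243 ((658.4873046875, 194.0420379638672), (185.67242431640625, 69.57422637939453), 80.54041290283203) [[609.0, 108.0], [678.0, 97.0], [708.0, 280.0], [639.0, 291.0]] 0.06343417354373304
base 621 ((679.6304321289062, 283.80059814453125), (216.06301879882812, 108.40709686279297), 58.9547233581543) [[577.0, 219.0], [670.0, 163.0], [782.0, 348.0], [689.0, 404.0]] 0.008394354218128309
```

The top picture shows the wide tan bracket at about (315,219), the plate at (373,220), the narrow bracket at (436,252), the yellow look-alike at (228,181), and the fence from (282,154) to (490,210). The two cameras agree on the poses.

```bash
python3 - <<'E'
from h import *
from scipy.spatial.transform import Rotation as R
o=manip.get_obs();M=R.from_quat(o['ee_rot']).as_matrix();print(M.round(3))
z=M[:,2];a=np.degrees(np.arctan2(z[1],z[0]));print('jaw yaw',a,'need 75 or -105: turn',(75-a+90)%180-90)
print(np.array([.570,.079,.2])-o['position'])
c=cam('top');m=manip.masks_of('top','narrow_bracket')
# plate
v,u=np.mgrid[195:245,352:395];P=world(c,u.ravel(),v.ravel());g=c['pixels'][v.ravel(),u.ravel()].astype(int);k=(g[:,2]-g[:,0]>30)
r=cv2.minAreaRect((P[k][:,:2]*1000).astype(np.float32));print(k.sum(),r,cv2.boxPoints(r).round())
E
```

```text
[[ 0.966  0.     0.258]
 [-0.258  0.     0.966]
 [-0.    -1.     0.   ]]
jaw yaw 75.05785753774072 need 75 or -105: turn -0.057857537740716225
[ 0.4088427  -0.52489369 -0.03132736]
718 ((572.4619750976562, 4.434600830078125), (69.42648315429688, 149.6974334716797), 7.129787921905518) [[529.  74.]
 [547. -74.]
 [616. -66.]
 [598.  83.]]
```

Call:
{"name": "arm_command", "arguments": {
  "commands": [
    [[1, -1.3, 0, 0, 0, 0], [3, -4, 0, 0, 0, 0], [5.5, -7, 0, 0, 0, 0], [8, -10, 0, 0, 0, 0], [10.5, -13.5, 0, 0, 0, 0], [13, -16.5, 0, 0, 0, 0], [15.5, -20, 0, 0, 0, 0], [18, -23, 0, 0, 0, 0], [20.5, -26.5, 0, 0, 0, 0], [23, -29.5, 0, 0, 0, 0], [25.5, -33, 0, 0, 0, 0], [28, -36, 0, 0, 0, 0], [30.5, -39, 0, 0, 0, 0], [33, -42.5, 0, 0, 0, 0], [35.5, -45.5, 0, 0, 0, 0], [38, -49, 0, 0, 0, 0], [40, -51.5, 0, 0, 0, 0], [40.9, -52.5, 0, 0, 0, 0], [40.9, -52.5, 0, 0, 0, 0], [40.9, -52.5, 0, 0, 0, 0]]
  ],
  "claw": 3,
  "newtons": 20
}}

```text
clock: 2.8
position: [0.5695, 0.0796, 0.2312]
ee_rot: [-0.701, 0.092, -0.092, 0.701]
ft_force: [0.1, 0.8, 0.0]
grip_width: 0.35
```

Call:
{"name": "arm_command", "arguments": {
  "commands": [
    [[0, 0, -2, 0, 0, 0], [0, 0, -5, 0, 0, 0], [0, 0, -8, 0, 0, 0], [0, 0, -11, 0, 0, 0], [0, 0, -13.5, 0, 0, 0], [0, 0, -15.5, 0, 0, 0], [0, 0, -17.5, 0, 0, 0], [0, 0, -19, 0, 0, 0], [0, 0, -20, 0, 0, 0], [0, 0, -20.5, 0, 0, 0], [0, 0, -21, 0, 0, 0], [0, 0, -21.4, 0, 0, 0], [0, 0, -21.4, 0, 0, 0]]
  ]
}}

```text
clock: 4.1
position: [0.5701, 0.0789, 0.0172]
ee_rot: [-0.701, 0.092, -0.092, 0.701]
ft_force: [-0.5, 0.1, -0.3]
grip_width: 0.352
```

```bash
python3 - <<'E'
from h import *
a=cam('side')['pixels'][150:300,220:440];b=cam('top')['pixels'][130:280,220:440]
cv2.imwrite('pics/a2.png',cv2.resize(np.vstack([a,b]),None,fx=2,fy=2,interpolation=cv2.INTER_CUBIC)[:600])
E
```

```text
(no output)
```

View pics/a2.png

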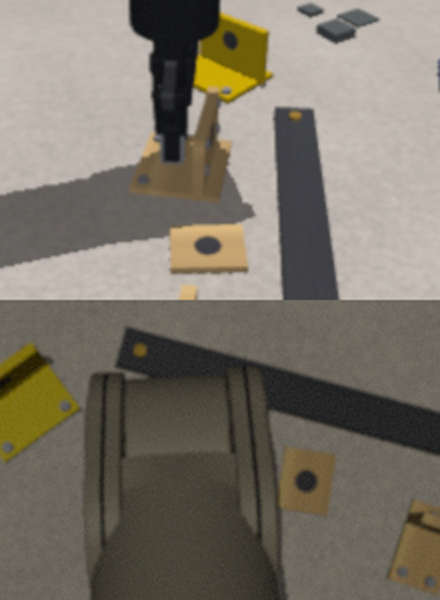

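Side view: the fingers stand over the base just behind the face plate, and nothing else is touched. Pushing low along the fence normal now.

Call:
{"name": "arm_command", "arguments": {
  "commands": [
    [[0.29, -0.08, -0.2, 0, 0, 0], [0.58, -0.16, -0.2, 0, 0, 0], [0.87, -0.23, -0.2, 0, 0, 0], [1.16, -0.31, -0.2, 0, 0, 0], [1.45, -0.39, -0.2, 0, 0, 0], [1.74, -0.47, -0.2, 0, 0, 0], [2.03, -0.54, -0.2, 0, 0, 0], [2.32, -0.62, -0.2, 0, 0, 0], [2.61, -0.7, -0.2, 0, 0, 0], [2.9, -0.78, -0.2, 0, 0, 0], [3.19, -0.85, -0.2, 0, 0, 0], [3.48, -0.93, -0.2, 0, 0, 0], [3.77, -1.01, -0.2, 0, 0, 0], [4.06, -1.09, -0.2, 0, 0, 0], [4.35, -1.17, -0.2, 0, 0, 0], [4.64, -1.24, -0.2, 0, 0, 0], [4.83, -1.29, -0.2, 0, 0, 0], [5.02, -1.35, -0.2, 0, 0, 0], [5.02, -1.35, -0.2, 0, 0, 0]]
  ]
}}

```text
clock: 6.1
position: [0.6206, 0.0653, 0.0153]
ee_rot: [-0.701, 0.092, -0.092, 0.701]
ft_force: [-1.0, 1.3, -0.6]
grip_width: 0.357
```

```bash
cat > look.py <<'E'
from h import *
import sys
cs=cam('side');ct=cam('top')
a=cs['pixels'][150:270,250:430];b=ct['pixels'][130:250,250:430]
cv2.imwrite('pics/'+sys.argv[1],cv2.resize(np.vstack([a,b]),None,fx=2.5,fy=2.5,interpolation=cv2.INTER_CUBIC))
n=np.array([.966,-.259]);t=np.array([.259,.966]);o=np.array([.6327,-.056])
for nm,c in(('side',cs),('top',ct)):
    for x in manip.masks_of(nm,'wide_bracket')[:3]:
        v,u=np.nonzero(x['mask']&(c['depth']>0))
        k=c['pixels'][v,u].astype(float); P=world(c,u,v)
        F=np.c_[(P[:,:2]-o)@n,(P[:,:2]-o)@t,P[:,2]]*1000
        print(nm,round(x['p'],2),'fence frame lo/hi',np.percentile(F,2,0).round(),np.percentile(F,98,0).round(),'B/R',(k[:,0].mean()/k[:,2].mean()).round(2))
        f=F[(F[:,2]>30)]
        if len(f)>20: print('  face',np.percentile(f,5,0).round(),np.percentile(f,95,0).round(), 'slope yaw deg',np.degrees(np.arctan(np.polyfit(f[:,1],f[:,0],1)[0])).round(1))
s=manip.get_obs();print(s['clock'],s['position'],s['ft_force'])
E
python3 look.py a3.png
```

```text
side 0.75 fence frame lo/hi [-113.  248.    2.] [ -6. 328.  44.] B/R 0.16
  face [-17. 218.  31.] [ -8. 283.  79.] slope yaw deg 2.6
side 0.67 fence frame lo/hi [-87.  64.   4.] [-10. 149.  68.] B/R 0.62
  face [-30.  64.  33.] [-19. 137.  68.] slope yaw deg 2.3
top 0.85 fence frame lo/hi [-106.  244.    3.] [-16. 331.  66.] B/R 0.19
  face [-78. 281.  33.] [-15. 331.  66.] slope yaw deg -50.7
6.3 [0.62029967 0.06542141 0.01530945] [-0.70624626  0.45564799  0.13872747]
```

View pics/a3.png

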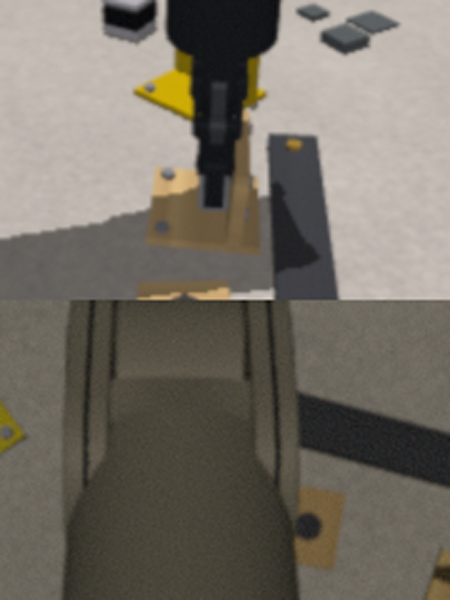

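The bracket is flat with its front edge about 6 mm from the fence (side view, bracket edge at ~(258,250) against fence ~(272,250)). Closing the gap gently.

Call:
{"name": "arm_command", "arguments": {
  "commands": [
    [[0.1, -0.03, 0, 0, 0, 0], [0.19, -0.05, 0, 0, 0, 0], [0.29, -0.08, 0, 0, 0, 0], [0.39, -0.1, 0, 0, 0, 0], [0.48, -0.13, 0, 0, 0, 0], [0.58, -0.16, 0, 0, 0, 0], [0.58, -0.16, 0, 0, 0, 0]]
  ]
}}

```text
clock: 7.0
position: [0.6263, 0.0638, 0.0153]
ee_rot: [-0.701, 0.092, -0.092, 0.701]
ft_force: [-0.2, 0.4, 0.2]
grip_width: 0.348
```

```bash
python3 look.py a4.png
```

```text
side 0.86 fence frame lo/hi [-113.  241.    2.] [ -6. 330.  33.] B/R 0.16
side 0.58 fence frame lo/hi [-81.  64.   2.] [ -4. 152.  68.] B/R 0.63
  face [-26.  64.  33.] [-13. 138.  68.] slope yaw deg 2.8
top 0.89 fence frame lo/hi [-106.  243.    3.] [-15. 330.  66.] B/R 0.18
  face [-77. 281.  34.] [-15. 331.  66.] slope yaw deg -50.7
7.2 [0.62620443 0.06375704 0.01532179] [-0.84871931  0.61315821  0.04744406]
```

View pics/a4.png

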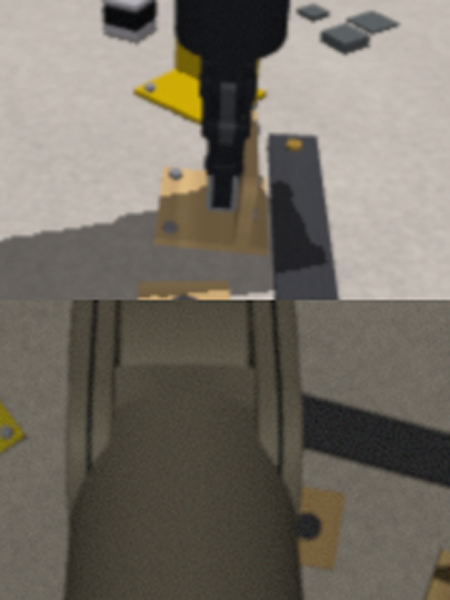

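Nearly touching now; a final press until the wrist force rises.

Call:
{"name": "arm_command", "arguments": {
  "commands": [
    [[0.1, -0.03, 0, 0, 0, 0], [0.19, -0.05, 0, 0, 0, 0], [0.19, -0.05, 0, 0, 0, 0]]
  ]
}}

```text
clock: 7.5
position: [0.6282, 0.0632, 0.0153]
ee_rot: [-0.701, 0.092, -0.092, 0.701]
ft_force: [-0.2, -0.1, 0.9]
grip_width: 0.356
```

Call:
{"name": "arm_command", "arguments": {
  "commands": [
    [[0.1, -0.03, 0, 0, 0, 0], [0.19, -0.05, 0, 0, 0, 0], [0.19, -0.05, 0, 0, 0, 0]]
  ]
}}

```text
clock: 7.8
position: [0.6296, 0.0629, 0.0153]
ee_rot: [-0.701, 0.092, -0.092, 0.701]
ft_force: [-3.9, 0.6, 2.7]
grip_width: 0.349
```

Call:
{"name": "arm_command", "arguments": {
  "commands": [
    [[-0.29, 0.08, 0, 0, 0, 0], [-0.58, 0.16, 0.5, 0, 0, 0], [-0.58, 0.16, 1.8, 0, 0, 0], [-0.58, 0.16, 3, 0, 0, 0], [-0.58, 0.16, 3.6, 0, 0, 0], [-0.58, 0.16, 3.6, 0, 0, 0]]
  ]
}}

```text
clock: 8.4
position: [0.6252, 0.0645, 0.0531]
ee_rot: [-0.701, 0.091, -0.093, 0.701]
ft_force: [0.5, -1.3, 0.3]
grip_width: 0.347
```

```bash
python3 look.py a5.png
```

```text
side 0.89 fence frame lo/hi [-111.   92.    3.] [ -6. 331. 137.] B/R 0.17
  face [-82.  90.  33.] [ -9. 330. 145.] slope yaw deg -5.0
side 0.62 fence frame lo/hi [-78.  64.   3.] [ -2. 152.  67.] B/R 0.61
  face [-24.  65.  34.] [-13. 141.  67.] slope yaw deg 0.3
top 0.87 fence frame lo/hi [-106.  243.    2.] [-15. 330.  66.] B/R 0.2
  face [-78. 281.  34.] [-14. 331.  66.] slope yaw deg -50.9
8.6 [0.62383903 0.06435973 0.05086253] [0.17609694 0.50892166 0.34574161]
```

View pics/a5.png

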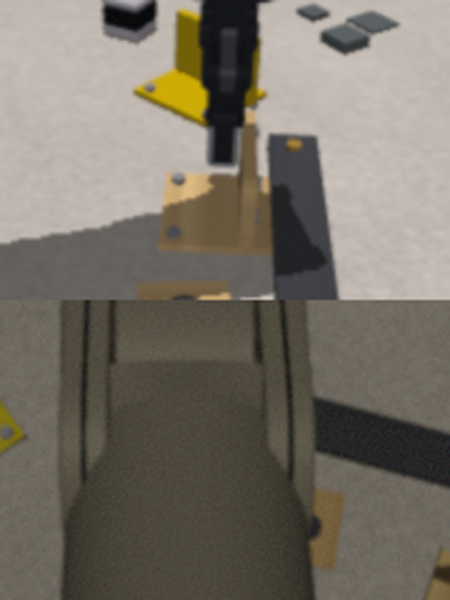

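The bracket is flat and square against the fence (yaw error 0.3°), with the fingers clear behind the face at z≈51 mm. Now pushing high to start the tip.

Call:
{"name": "arm_command", "arguments": {
  "commands": [
    [[0.29, -0.08, 0, 0, 0, 0], [0.58, -0.16, 0, 0, 0, 0], [0.87, -0.23, 0, 0, 0, 0], [1.16, -0.31, 0, 0, 0, 0], [1.45, -0.39, 0, 0, 0, 0], [1.74, -0.47, 0, 0, 0, 0], [2.03, -0.54, 0, 0, 0, 0], [2.32, -0.62, 0, 0, 0, 0], [2.61, -0.7, 0, 0, 0, 0], [2.9, -0.78, 0, 0, 0, 0], [3.19, -0.85, 0, 0, 0, 0], [3.48, -0.93, 0, 0, 0, 0], [3.48, -0.93, 0, 0, 0, 0]]
  ]
}}

```text
clock: 9.9
position: [0.6592, 0.0549, 0.0512]
ee_rot: [0.701, -0.092, 0.092, -0.701]
ft_force: [-0.0, 0.9, 0.2]
grip_width: 0.349
```

```bash
python3 look.py a6.png
```

```text
side 0.75 fence frame lo/hi [-102.  240.    5.] [-16. 327.  66.] B/R 0.1
  face [-78. 279.  32.] [-18. 325.  66.] slope yaw deg -51.3
side 0.66 fence frame lo/hi [-65.  64.  11.] [ 22. 148.  66.] B/R 0.6
  face [-63.  65.  31.] [ 20. 141.  65.] slope yaw deg -17.8
top 0.84 fence frame lo/hi [-108.  244.    0.] [-14. 331.  66.] B/R 0.21
  face [-78. 281.  35.] [-15. 331.  66.] slope yaw deg -50.7
10.1 [0.65884216 0.05506457 0.05127528] [-0.39696998  0.92661192 -0.47798749]
```

View pics/a6.png

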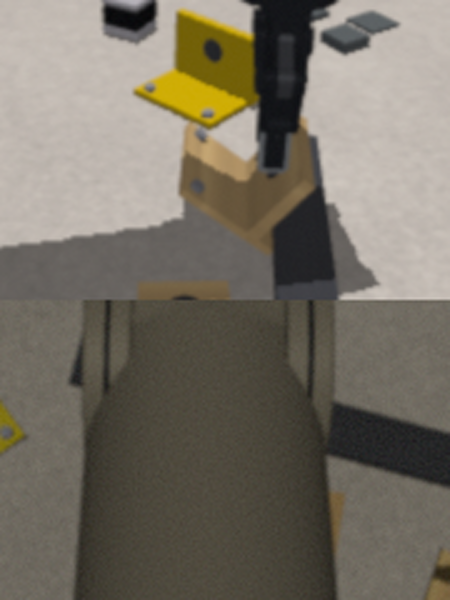

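Side view: the bracket has pivoted to roughly 38° on its front edge at the fence, with the fingers inside the V just below the face's top edge. Continuing past the balance point.

Call:
{"name": "arm_command", "arguments": {
  "commands": [
    [[0.19, -0.05, 0, 0, 0, 0], [0.39, -0.1, 0, 0, 0, 0], [0.58, -0.16, -0.05, 0, 0, 0], [0.77, -0.21, -0.1, 0, 0, 0], [0.97, -0.26, -0.15, 0, 0, 0], [1.16, -0.31, -0.25, 0, 0, 0], [1.35, -0.36, -0.3, 0, 0, 0], [1.55, -0.41, -0.4, 0, 0, 0], [1.74, -0.47, -0.5, 0, 0, 0], [1.93, -0.52, -0.6, 0, 0, 0], [2.13, -0.57, -0.7, 0, 0, 0], [2.32, -0.62, -0.85, 0, 0, 0], [2.32, -0.62, -0.85, 0, 0, 0]]
  ]
}}

```text
clock: 11.4
position: [0.6822, 0.0487, 0.0425]
ee_rot: [0.701, -0.092, 0.092, -0.701]
ft_force: [-0.1, -0.5, -0.1]
grip_width: 0.35
```

```bash
python3 look.py a7.png
```

```text
side 0.8 fence frame lo/hi [-6. 64. 10.] [ 56. 148.  83.] B/R 0.62
  face [-5. 64. 35.] [  3. 146.  83.] slope yaw deg -0.5
side 0.57 fence frame lo/hi [-105.  240.    3.] [ -9. 330.  67.] B/R 0.14
  face [-80. 277.  32.] [-11. 328.  67.] slope yaw deg -52.1
top 0.65 fence frame lo/hi [-107.  245.    3.] [-16. 330.  66.] B/R 0.18
  face [-78. 281.  35.] [-15. 331.  66.] slope yaw deg -50.7
top 0.54 fence frame lo/hi [-128. -151.   -0.] [-50. -99.  65.] B/R 0.57
  face [ -74. -148.   34.] [ -62. -101.   66.] slope yaw deg 4.1
11.6 [0.68210166 0.04890468 0.04287142] [0.12338297 0.04632391 0.11307771]
```

View pics/a7.png

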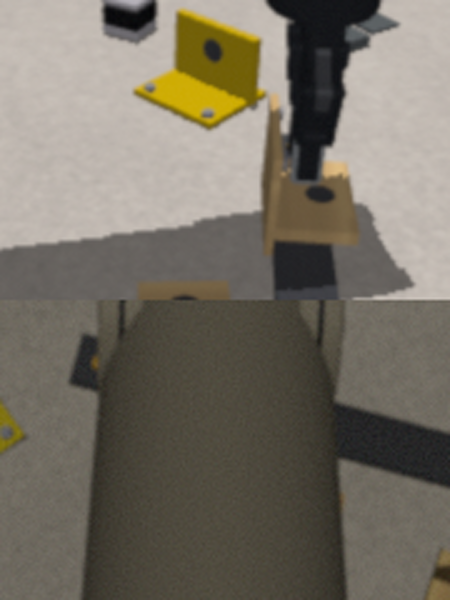

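It fell over: the base is upright at the fence and the face lies over the fence top. Lifting straight up out of it.

Call:
{"name": "arm_command", "arguments": {
  "commands": [
    [[0.2, -0.05, 0.5, 0, 0, 0], [0.2, -0.05, 1.5, 0, 0, 0], [0.2, -0.05, 3, 0, 0, 0], [0.2, -0.05, 5, 0, 0, 0], [0.2, -0.05, 8, 0, 0, 0], [0.2, -0.05, 11, 0, 0, 0], [0.2, -0.05, 14, 0, 0, 0], [0.2, -0.05, 17, 0, 0, 0], [-2, 1, 19, 0, 0, 0], [-5, 3, 20, 0, 0, 0], [-8, 6, 20, 0, 0, 0], [-11, 9, 20, 0, 0, 0], [-14, 12, 20, 0, 0, 0], [-17, 15, 20, 0, 0, 0], [-20, 18, 20, 0, 0, 0], [-22, 21, 20, 0, 0, 0], [-24, 24, 20, 0, 0, 0], [-25, 26, 20, 0, 0, 0], [-25, 26, 20, 0, 0, 0]]
  ]
}}

```text
clock: 13.5
position: [0.4301, 0.3121, 0.2442]
ee_rot: [-0.701, 0.09, -0.09, 0.702]
ft_force: [-0.0, -0.1, 0.3]
grip_width: 0.348
```

```bash
python3 look.py a8.png; python3 - <<'E'
from h import *
cam('top','t9.png')
E
```

```text
side 0.83 fence frame lo/hi [-5. 64. 14.] [ 57. 150.  82.] B/R 0.6
  face [-5. 64. 36.] [  3. 145.  83.] slope yaw deg -0.5
side 0.66 fence frame lo/hi [-105.  240.    2.] [ -8. 405.  67.] B/R 0.16
  face [-80. 277.  32.] [-11. 328.  67.] slope yaw deg -52.1
top 0.86 fence frame lo/hi [-5. 68.  4.] [ 58. 155.  81.] B/R 0.55
  face [-5. 71. 34.] [  2. 151.  81.] slope yaw deg 0.0
top 0.57 fence frame lo/hi [-106.  244.    3.] [-16. 330.  66.] B/R 0.18
  face [-78. 281.  34.] [-15. 331.  66.] slope yaw deg -51.0
13.7 [0.43300351 0.30775753 0.24356888] [ 0.44030766 -0.45421595  0.5671688 ]
```

View pics/a8.png

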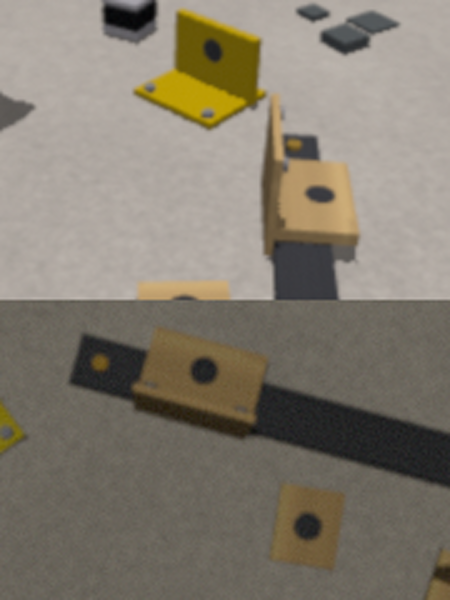

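View pics/t9.png

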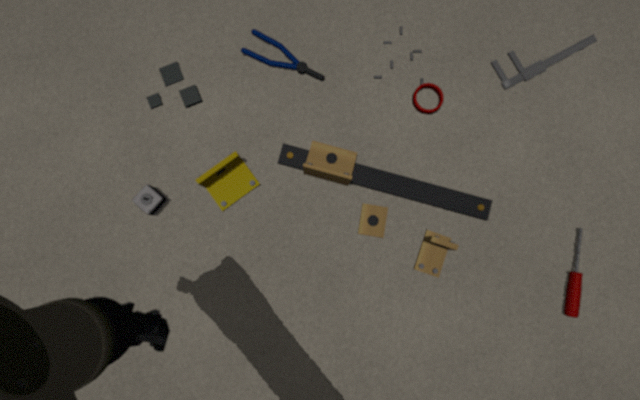

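Both cameras show the wide bracket standing, with its base upright and flush against the fence and its face plate on the fence top (top view ~(331,162)). The plate (373,220), narrow bracket (436,252) and yellow look-alike haven't moved.

```bash
python3 -c "
from workcell import manip;print(manip.hand_in())"
```

```text
the job is handed in; nothing more can be done
None
```

The wide bracket now stands with its base plate upright against the fence and its face plate resting on the fence top. I handed the job in at about 14 s of the 38 s allowed.

- **Slide:** I pushed it flat along the fence normal, low on the face plate with the fingers part-open, until it touched the fence. Contact force was about 4–5 N, and the bracket was square to the fence to 0.3°.
- **Tip:** I then pushed the face plate from about 50 mm up. The bracket pivoted on its front edge at the fence, and once past the balance point it fell over by itself. I never gripped it, and I lifted the fingers straight up and moved the arm away.

**Last checks:**
- Both cameras put the base upright, about 5 mm in front of the fence face to 2 mm past it, with its top at about 82 mm. The expected range was 6 mm in front to 0 mm, top at 80 mm, so this is within the camera calibration error.
- The face plate extends about 57 mm over the fence, and the yaw error is 0.5° or less.
- By eye in the top picture, the narrow bracket, the flat plate and the yellow look-alike had not moved.
- The highest wrist force I read was about 5 N, but I only read it at the end of each move. No check failed.

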